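# Fill the egg tray and slide it under the riser shelf

## Task

Put the two eggs from the egg cups gently into the two dimples of the wooden egg tray, upright, either egg in either dimple. Then take the tray by its handle and slide it along the worktop, without lifting it, through the front opening into the bay under the small shelf, until its whole body is beneath the board with only the handle sticking out at the front. No egg may drop or touch the shelf, the robot must keep clear of the shelf, the egg cups must stay standing, and the sardine tin, salt shaker and garlic must stay where they are.

Things in the scene. Friction and masses are not known exactly. Their poses are not given: they have to be found in the camera images.
- egg_tray: low wooden egg tray, loose, about 0.4 kg; its body is a slab 124 mm long (own x), 80 mm wide (own y; 84 over the dark trims), 18 mm high, with two round dimples along x; a bar handle, 22 mm wide, 12 to 34 mm above the worktop, sticks out 116 mm at the -x end. Origin: middle of the slab's underside; x points away from the handle, z up
- tray_handle (a point): the place to hold the tray's handle: 145 mm from the tray's origin toward -x, 23 mm above the worktop; the handle runs along the tray's x and is 22 mm wide there
- pocket_1 (a point): mouth (18 mm above the worktop) of the dimple nearer the handle, 29 mm from the tray's origin, empty at the start; dimple 27 mm across, 10 mm deep; axes as the tray's. A seated egg rests on its rim, the egg's centre point 17 mm above this point
- pocket_2 (a point): mouth of the dimple at the far end, 58 mm farther along the tray's x, empty at the start; otherwise like pocket_1
- egg_1: pale egg, 58 mm tall and 44 mm across, 60 g, upright, blunt round end down; origin at its lowest point, z up along the egg
- egg_1_center (a point): centre of egg_1's round part, where it is widest (44 mm), 22 mm above its lowest point and 36 mm below its top
- egg_2: second pale egg, same size
- egg_2_center (a point): the same point of egg_2
- cup_1: blue ceramic egg cup, loose, 140 g, 44 mm high, 42 mm across the foot, 37 mm across the rim; origin under its middle; egg_1 stands in it with its centre about 61 mm above the worktop
- cup_2: the same egg cup, holding egg_2
- riser: small shelf, fixed: board 150 mm deep (own x), 150 mm wide (own y), underside 85 mm and top 100 mm above the worktop, on two panels 14 mm thick, 136 deep, with an empty bay 110 mm wide between them, open at both x ends. Spice jars on its back half reach 205 mm up. Origin: on the worktop under the board's middle; x points into the bay from the front opening (x = -75 mm). Seated eggs pass 14 mm below the board
- riser_front (a point): middle of the board's lower front edge, 85 mm above the worktop; axes as the riser's
- sink_rim (a point): middle of the front edge of the sink's raised rim (4 mm high), which runs straight along world y for 0.24 m either way; the tray must stay on the robot's side of it
- sardine_tin: low flat oblong tin, 63 x 105 mm (own x, y), 27 mm high, near the way into the shelf, loose bystander; origin under its middle
- salt: salt shaker, 44 mm across, 90 mm high, beside the shelf, loose bystander; origin under its middle
- garlic: garlic bulb, 55 mm across, 56 mm high, loose bystander; origin under its middle
There are look-alikes about, which are no part of the job. Leave any purple look-alike of the egg_2 alone.

How it is judged:
On the way:
1. both eggs stand in the two dimples, released, while the tray is still outside the shelf ((((horizontal distance between egg_1_center and pocket_1 below 0.007 m and z of egg_1_center in the frame of pocket_1 between 0.012 and 0.023 m and angle between egg_1's own z axis and vertical below 0.35 rad) and (horizontal distance between egg_2_center and pocket_2 below 0.007 m and z of egg_2_center in the frame of pocket_2 between 0.012 and 0.023 m and angle between egg_2's own z axis and vertical below 0.35 rad)) or ((horizontal distance between egg_1_center and pocket_2 below 0.007 m and z of egg_1_center in the frame of pocket_2 between 0.012 and 0.023 m and angle between egg_1's own z axis and vertical below 0.35 rad) and (horizontal distance between egg_2_center and pocket_1 below 0.007 m and z of egg_2_center in the frame of pocket_1 between 0.012 and 0.023 m and angle between egg_2's own z axis and vertical below 0.35 rad))) and contact force between the fingers and egg_1 below 0.1 N and contact force between the fingers and egg_2 below 0.1 N and x of egg_tray in the frame of riser below -0.15 m), for 0.2 s.
At the end, for the whole second after the job is handed in: Both eggs upright (0.35 rad) in the dimples, centred within 7 mm; the tray flat and still in the bay, handle to the front, its origin from 19 mm short of to 25 mm beyond the riser's origin and within 20 mm sideways (so its body lies under the board to within 6 mm at the front) ((((horizontal distance between egg_1_center and pocket_1 below 0.007 m and z of egg_1_center in the frame of pocket_1 between 0.012 and 0.023 m and angle between egg_1's own z axis and vertical below 0.35 rad) and (horizontal distance between egg_2_center and pocket_2 below 0.007 m and z of egg_2_center in the frame of pocket_2 between 0.012 and 0.023 m and angle between egg_2's own z axis and vertical below 0.35 rad)) or ((horizontal distance between egg_1_center and pocket_2 below 0.007 m and z of egg_1_center in the frame of pocket_2 between 0.012 and 0.023 m and angle between egg_1's own z axis and vertical below 0.35 rad) and (horizontal distance between egg_2_center and pocket_1 below 0.007 m and z of egg_2_center in the frame of pocket_1 between 0.012 and 0.023 m and angle between egg_2's own z axis and vertical below 0.35 rad))) and x of egg_tray in the frame of riser between -0.019 and 0.025 m and y of egg_tray in the frame of riser between -0.02 and 0.02 m and x of tray_handle in the frame of riser_front below -0.02 m and height (world z) of egg_tray below 0.004 m and linear speed of egg_tray below 0.01 m/s and linear speed of each of egg_1, egg_2 below 0.02 m/s); the robot touches nothing.
It fails at once if the tray is lifted off the worktop (more than 20 mm) or tipped (height (world z) of egg_tray above 0.02 m or angle between egg_tray's own z axis and vertical above 0.15 rad).
It fails at once if an egg touches the riser, the robot touches it (over 3 N), or the tray is jammed against it (over 15 N) (contact force between any of egg_1, egg_2 and riser above 0.5 N or contact force between any of the arm, the fingers and riser above 3 N or contact force between egg_tray and riser above 15 N).
It fails at once if an egg is pressed hard into the tray (over 25 N) or falls freely (faster than 0.45 m/s while not held: about 1 cm of drop) (contact force between any of egg_1, egg_2 and egg_tray above 25 N or (linear speed of egg_1 above 0.45 m/s and contact force between the fingers and egg_1 below 0.05 N) or (linear speed of egg_2 above 0.45 m/s and contact force between the fingers and egg_2 below 0.05 N)).
It fails at once if a bystander (tin, salt shaker, garlic) is moved more than 25 mm (distance of any of sardine_tin, salt, garlic from where it was at the start of the episode above 0.025 m).
It fails at once if an egg cup, the tin or the salt shaker is knocked over (angle between any of cup_1, cup_2, sardine_tin, salt's own z axis and vertical above 0.6 rad).
It also fails if it takes over 72 s, if anything falls off the work surface, if the arm or the gripper's body presses on something with over 40 N, if the wrist force passes 120 N, or if a joint passes its speed limit or range.

## Robot

A 6-joint arm with a two-finger parallel gripper is mounted at the origin on a cart in front of the work surface, level with it; the furniture and walls round the work are solid. World frame = base frame: x ahead of the robot, y to its left, z up, the work surface at z = 0. Lengths are in m, angles in rad, forces in N, time in s.
With the tool pointing down it reaches from about 0.325 to 0.9 m from the base axis. Payload 6.1 kg.
Tool frame: the origin (TCP) lies at the very end of the fingers, on their centre line; the grasp point (between the pads) lies 19 mm behind it; z points along the fingers, y is the line along which they close (so a half turn about z gives the same grasp; the last joint's range is limited). The gripper opens to 85 mm and grips with 20 to 120 N. Pads are 22 mm wide; open, the fingers measure 114 mm over their backs; the gripper's body (76 mm by 85 mm) begins 54 mm behind the grasp point. The pads swing forward as they close: fully open they stand 13 mm farther back than shut.
Start: joints at [-1.471, 0.22, 1.526, -0, 1.395, -0.126], TCP at [0.14, -0.609, 0.231] pointing down, gripper open.
Joint ranges: [-2.98, 2.98], [-0.91, 2.08], [0.09, 2.57], [-1.24, 4.39], [0.2, 2.65], [-2.68, 2.68]. Speed limits (rad/s): [2.57, 2.57, 3.01, 3.14, 3.14, 3.14].

## Interface

Orientations are given as a 3x3 rotation matrix whose columns are the frame's x, y, z axes.
In Python, from bench import bot gives the robot as it stands.
- The arm moves only by the shell command python3 -m crank 'ROWS' [OPENING] [FORCE]. ROWS is JSON, a list of rows, each a list of 2 entries, a list of its own where there are three numbers: the shift along the world's x, y, z in m, then the turn about the world's z in degrees. A call has 1 to 12 rows; each row is the pose to reach, as a shift and turn from the pose commanded when the call began; what a row does not reach only later rows make up. A row lasts 1/8 s, in which the tool goes at most 62.5 mm and 10.7 degrees, less where a joint would pass 70% of its speed; a pose out of reach is approached as far as the arm can. A call with a gripper value outside its range is refused whole. OPENING is the finger opening in m, from 0 to 0.0854, set as the call begins (- or left out, the last holds). The fingers move at their own pace and stop on an object; FORCE is the grip in N (left out, the last holds). Time passes only in rows, so rows that repeat a pose let the fingers close. It gives the time, the measured TCP pose, the force, the opening and the grip force at its end, in the units of the state.
- bot.sense(): the state, without advancing time (a new reading comes with each control period).
- bot.snapshot(name): name is "scene" or "top"; returns a dict with "frame" (420x560x3 uint8, red, green, blue), "intrinsics" (3x3 intrinsics, pixels), "T" (4x4, takes a point from camera to world coordinates). Camera axes: x right, y down, z forward; pixel columns grow to the right and rows downward; lengths in m; the calibration is good to about 2 mm. A picture is of the moment at which its call begins. There is no depth.
- bot.close_job(): hands the job in; it is judged then, once.
The state is a dict: "clock": time; "joint_positions": joint angles; "qvel": joint speeds; "tau": joint torques, N m; "tcp_pos": TCP position; "tcp_rot": TCP orientation; "wrist_force": force on the tool from outside, world axes, zero at the start; "torque": the same for the moment, N m; "finger_gap": finger opening in m; "finger_force": force on a finger pad.
Only numpy, scipy, OpenCV 4.12 (cv2) and the standard library are available. Lean on these libraries where they do the work, as an engineer would, in place of code of your own. Each camera call takes 0.05 s, during which the arm holds its last target. There are 200 camera calls.

## Working session

There is one attempt and no reset: what is moved stays moved. The work goes in short steps, Python scripts to look and compute and a shell command to move; the robot and the scene stay as the last step left them, time stands still between calls to the robot, and variables do not carry over. Pictures are saved under pics/ and viewed, at most 10 in all, crops included, and the job is handed in when it is done.

```bash
mkdir -p pics; ls; python3 - <<'E'
from bench import bot
import cv2,numpy as np
for n in("scene","top"):
    s=bot.snapshot(n); cv2.imwrite(f"pics/{n}0.png",s["frame"][:,:,::-1]); np.savez(f"{n}0.npz",**s)
    print(n,s["intrinsics"].round(1).tolist(),s["T"].round(3).tolist())
E
```

```text
pics
scene [[448.4, 0.0, 275.1], [0.0, 448.4, 208.1], [0.0, 0.0, 1.0]] [[-0.607, -0.433, 0.666, -0.296], [-0.794, 0.318, -0.518, 0.761], [0.013, -0.843, -0.537, 0.763], [0.0, 0.0, 0.0, 1.0]]
top [[393.2, 0.0, 284.0], [0.0, 393.2, 209.0], [0.0, 0.0, 1.0]] [[0.012, -0.996, 0.09, 0.407], [-1.0, -0.011, 0.012, 0.113], [-0.011, -0.09, -0.996, 1.352], [0.0, 0.0, 0.0, 1.0]]
```

View pics/scene0.png

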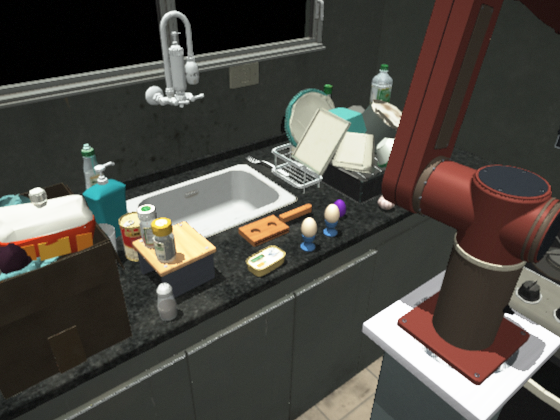

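View pics/top0.png

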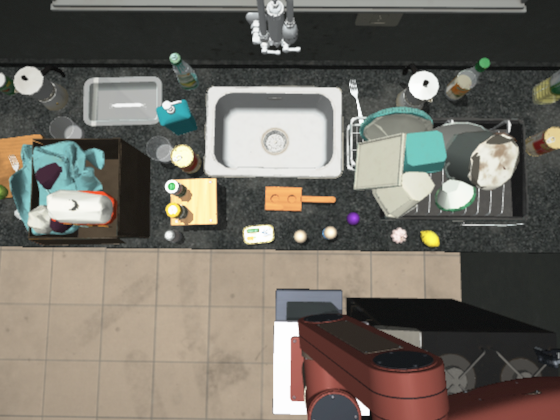

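The top view shows the tray at (284,199) with its handle to the right, ending near (335,200). The shelf is at (194,202), the tin at (258,234) and the salt at (170,236). The egg candidates are the pale ones at (301,237) and (330,233) and the purple one at (354,218). The two pale ones stand in blue cups and fit the description; the purple one is the decoy. I'll confirm this in an enlarged crop.

```bash
python3 - <<'E'
import cv2,numpy as np
a=cv2.imread("pics/top0.png")[170:250,160:360]; b=cv2.imread("pics/scene0.png")[185:285,130:360]
a=cv2.resize(a,None,fx=4,fy=4,interpolation=2)[:,:800]; b=cv2.resize(b,None,fx=2.6,fy=2.6,interpolation=2)
c=np.zeros((a.shape[0]+b.shape[0],800,3),np.uint8); c[:a.shape[0]]=a; c[a.shape[0]:,:b.shape[1]]=b
cv2.imwrite("pics/crop1.png",c); print(c.shape)
E
```

```text
(580, 800, 3)
```

View pics/crop1.png

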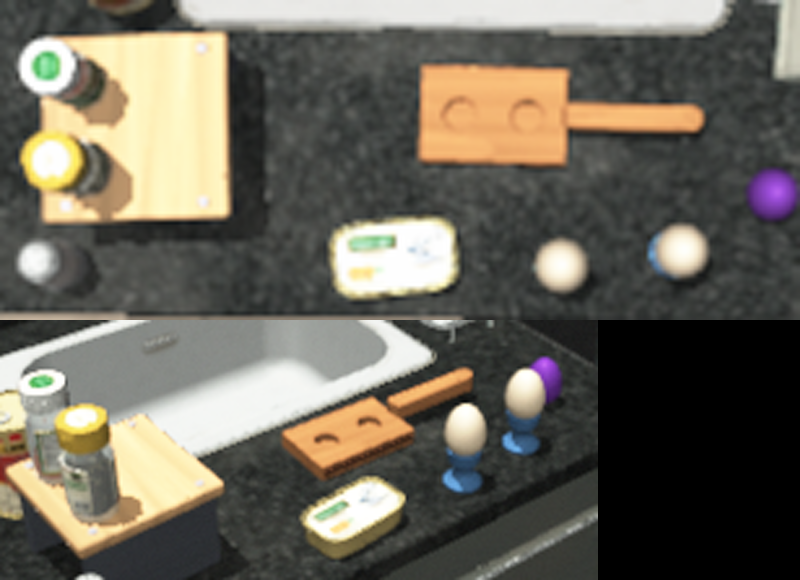

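The crop confirms it: two pale eggs stand in blue cups, at crop (561,265) and (682,250), and the purple one is behind them. Next I'll measure.

```bash
cat > h.py <<'E'
import numpy as np,cv2
def ray(s,uv):
    K,T=s["intrinsics"],s["T"]; d=T[:3,:3]@np.linalg.solve(K,[uv[0],uv[1],1]); return T[:3,3],d
def at(s,uv,z):
    o,d=ray(s,uv); return (o+d*(z-o[2])/d[2]).round(4)
def tri(s1,u1,s2,u2):
    o,d=ray(s1,u1);p,e=ray(s2,u2); t=np.linalg.lstsq(np.c_[d,-e],p-o,rcond=None)[0]
    a=o+d*t[0];b=p+e*t[1]; return ((a+b)/2).round(4),np.linalg.norm(a-b).round(4)
def hsv(s): return cv2.cvtColor(s["frame"],cv2.COLOR_RGB2HSV)
def blob(s,lo,hi,box,k=1):
    m=cv2.inRange(hsv(s),lo,hi);b=np.zeros_like(m);x0,y0,x1,y1=box;b[y0:y1,x0:x1]=m[y0:y1,x0:x1]
    b=cv2.morphologyEx(b,cv2.MORPH_OPEN,np.ones((k,k)))
    n,l,st,c=cv2.connectedComponentsWithStats(b); i=1+st[1:,4].argmax()
    return c[i],st[i],(l==i).astype(np.uint8)
E
python3 - <<'E'
from h import *
t=dict(np.load("top0.npz"));s=dict(np.load("scene0.npz"))
eg=((5,10,110),(25,130,255))
for tb,sb in(((290,225,312,248),(295,212,322,246)),((319,222,342,244),(320,200,345,232))):
    c,st,_=blob(t,*eg,tb,1);d,st2,_=blob(s,*eg,sb,1)
    print("egg",c.round(1),st,d.round(1),st2,at(t,c,.061),tri(t,c,s,d))
    c,st,_=blob(s,(100,110,40),(125,255,255),(sb[0],sb[1],sb[2],sb[3]+10));print("cup",c.round(1),st)
c,st,m=blob(t,(5,120,60),(20,255,255),(255,180,340,218),7)
r=cv2.minAreaRect(cv2.findContours(m,0,2)[0][0]);print("slab",c,st,r,at(t,r[0],.018));P=[at(t,p,.018) for p in cv2.boxPoints(r)];print(np.array(P))
cr=lambda u,v:((u+.5)/4-.5+160,(v+.5)/4-.5+170)
for n,u,v,z in(("p2",460,115,.018),("p1",527,116,.018),("hend",704,118,.034),("c",42,37,.1),("c",227,32,.1),("c",230,219,.1),("c",42,222,.1),("tin",332,225,.027),("tin",455,217,.027),("tin",460,287,.027),("tin",338,298,.027),("salt",40,262,.09),("purp",774,194,.03),("sinkrim",500,28,.004)):
    print(n,at(t,cr(u,v),z))
from bench import bot
q=bot.sense();print(q["tcp_pos"],q["tcp_rot"],q["finger_gap"])
E
```

```text
egg [299.8 235.8] [294 230  13  13 132] [308.6 227.1] [301 217  16  20 231] [0.4364 0.0753 0.061 ] (array([0.4363, 0.0755, 0.067 ]), np.float64(0.0001))
cup [307.5 244.1] [300 235  16  17 173]
egg [330.  232.1] [324 226  13  13 128] [331.4 213.3] [324 203  16  19 207] [ 0.4497 -0.0236  0.061 ] (array([ 0.4498, -0.0227,  0.0665]), np.float64(0.001))
cup [330.  229.6] [323 221  15  16 156]
slab [289.85992908 198.55319149] [ 265  186   69   26 1128] ((298.88336181640625, 199.0339813232422), (68.41095733642578, 24.443466186523438), 2.2025980949401855) [0.5626 0.078  0.018 ]
[[ 0.524   0.1957  0.018 ]
 [ 0.608   0.1939  0.018 ]
 [ 0.6013 -0.0402  0.018 ]
 [ 0.5175 -0.037   0.018 ]]
p2 [0.564  0.1609 0.018 ]
p1 [0.5637 0.1036 0.018 ]
hend [ 0.5617 -0.0454  0.034 ]
c [0.6142 0.4965 0.1   ]
c [0.6198 0.3469 0.1   ]
c [0.4689 0.3404 0.1   ]
c [0.4648 0.4908 0.1   ]
tin [0.4684 0.2673 0.027 ]
tin [0.4763 0.1636 0.027 ]
tin [0.4175 0.1585 0.027 ]
tin [0.4071 0.2609 0.027 ]
salt [0.4331 0.4942 0.09  ]
purp [ 0.4984 -0.1046  0.03  ]
sinkrim [0.6419 0.1277 0.004 ]
[ 0.13989859 -0.60857031  0.23028532] [[ 9.74599668e-01  2.23954144e-01 -1.71455413e-04]
 [ 2.23954085e-01 -9.74598027e-01  1.80377896e-03]
 [ 2.36863667e-04 -1.79636052e-03 -9.99998358e-01]] 0.08526395434581213
```

```bash
python3 -m crank '[[[0.02,-0.0,0],3],[[0.06,0.04,0],9],[[0.1,0.09,0],17],[[0.14,0.15,0],26],[[0.18,0.21,-0.01],35],[[0.22,0.27,-0.02],44],[[0.25,0.33,-0.03],53],[[0.275,0.39,-0.04],61],[[0.29,0.45,-0.05],68],[[0.30,0.51,-0.06],73],[[0.307,0.56,-0.065],76],[[0.31,0.586,-0.065],77]]' 0.0854 20; python3 -m crank '[[[0,0,0],0],[[0,0,0],0]]'
```

```text
clock: 1.6
tcp_pos: [0.45, -0.0198, 0.166]
tcp_rot: [[-0.003, 1.0, -0.0], [1.0, 0.003, 0.001], [0.001, -0.0, -1.0]]
wrist_force: [1.4, 0.1, 0.8]
finger_gap: 0.0857
finger_force: 0.0
clock: 1.85
tcp_pos: [0.4501, -0.0228, 0.1664]
tcp_rot: [[-0.001, 1.0, 0.0], [1.0, 0.001, -0.0], [-0.0, 0.0, -1.0]]
wrist_force: [0.3, -0.5, -0.3]
finger_gap: 0.0852
finger_force: 0.0
```

```bash
python3 -m crank '[[[0,0,-0.02],0],[[0,0,-0.055],0],[[0,0,-0.085],0],[[0,0,-0.107],0],[[0,0,-0.118],0],[[0,0,-0.118],0],[[0,0,-0.118],0]]' 0.0854 20; python3 - <<'E'
from bench import bot;import cv2,numpy as np
a=bot.snapshot("scene")["frame"][140:290,200:400,::-1];b=bot.snapshot("top")["frame"][170:270,220:380,::-1]
a=cv2.resize(a,None,fx=2.6,fy=2.6,interpolation=2);b=cv2.resize(b,(280,175),interpolation=2)
c=np.zeros((390,800,3),np.uint8);c[:,:520]=a;c[:175,520:]=b;cv2.imwrite("pics/g1.png",c)
E
```

```text
clock: 2.72
tcp_pos: [0.4508, -0.0237, 0.0493]
tcp_rot: [[0.002, 1.0, 0.002], [1.0, -0.002, -0.0], [-0.0, 0.002, -1.0]]
wrist_force: [0.4, 0.1, 0.3]
finger_gap: 0.0859
finger_force: 0.0
```

View pics/g1.png

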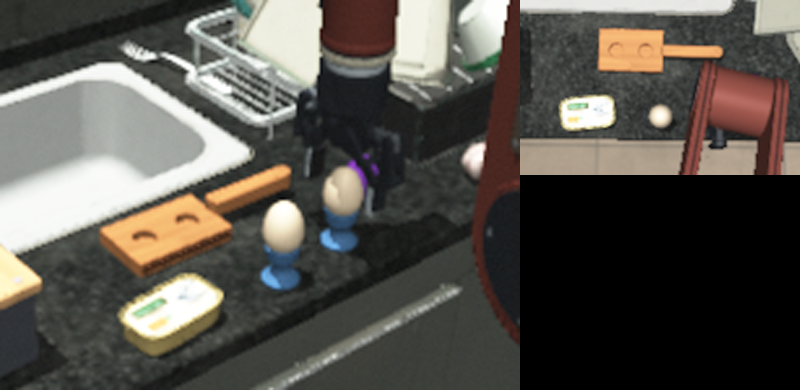

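The fingers straddle egg_2 at crop (343,190), with the tips at (312,175) and (370,212), so it is well centred. Closing now.

```bash
python3 -m crank '[[[0,0,0],0],[[0,0,0],0],[[0,0,0],0],[[0,0,0],0],[[0,0,0],0],[[0,0,0],0],[[0,0,0],0],[[0,0,0],0]]' 0.03 20;  python3 -m crank '[[[0,0,0.005],0],[[0,0,0.02],0],[[0,0,0.045],0],[[0,0,0.06],0],[[0,0,0.06],0],[[0,0,0.06],0]]'
```

```text
clock: 3.82
tcp_pos: [0.45, -0.0232, 0.0484]
tcp_rot: [[0.001, 1.0, 0.0], [1.0, -0.001, -0.0], [-0.0, 0.0, -1.0]]
wrist_force: [-0.9, -0.1, 4.3]
finger_gap: 0.043
finger_force: 20.1
clock: 4.58
tcp_pos: [0.4495, -0.023, 0.1078]
tcp_rot: [[0.001, 1.0, -0.001], [1.0, -0.001, 0.0], [0.0, -0.001, -1.0]]
wrist_force: [0.3, -0.0, -1.0]
finger_gap: 0.0428
finger_force: 20.5
```

```bash
python3 -m crank '[[[0.02,0,0],0],[[0.055,0.01,0],0],[[0.085,0.04,0],0],[[0.105,0.08,0],0],[[0.112,0.12,0],0],[[0.114,0.155,0],0],[[0.114,0.177,0],0],[[0.114,0.184,0],0],[[0.114,0.184,-0.03],0],[[0.114,0.184,-0.05],0],[[0.114,0.184,-0.06],0],[[0.114,0.184,-0.06],0]]'; python3 -m crank '[[[0,0,0],0],[[0,0,0],0],[[0,0,0],0]]'; python3 - <<'E'
from bench import bot;import cv2,numpy as np
from h import *
s=bot.snapshot("scene");t=bot.snapshot("top");np.savez("s1.npz",**s);np.savez("t1.npz",**t)
a=s["frame"][150:270,190:350,::-1];b=t["frame"][170:250,220:380,::-1]
a=cv2.resize(a,(480,360),interpolation=2);b=cv2.resize(b,(320,160),interpolation=2)
c=np.zeros((360,800,3),np.uint8);c[:,:480]=a;c[:160,480:]=b;cv2.imwrite("pics/g2.png",c)
E
```

```text
clock: 6.08
tcp_pos: [0.5632, 0.1603, 0.0473]
tcp_rot: [[0.002, 1.0, -0.002], [1.0, -0.002, -0.0], [-0.0, -0.002, -1.0]]
wrist_force: [-0.4, 0.5, -0.7]
finger_gap: 0.0423
finger_force: 20.6
clock: 6.45
tcp_pos: [0.5644, 0.161, 0.049]
tcp_rot: [[0.001, 1.0, 0.001], [1.0, -0.001, 0.0], [0.0, 0.001, -1.0]]
wrist_force: [-0.1, 0.0, -0.5]
finger_gap: 0.0424
finger_force: 20.6
```

View pics/g2.png

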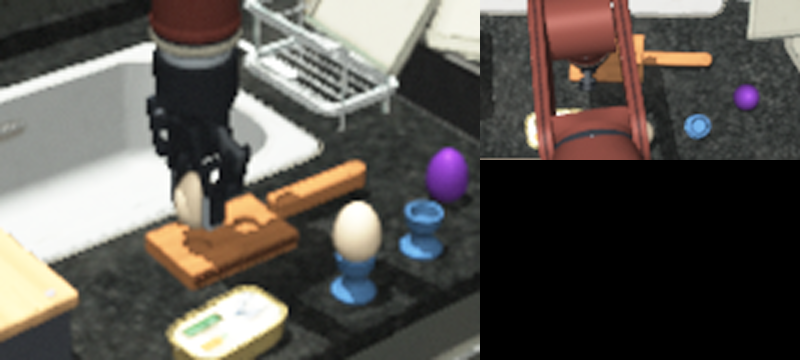

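```bash
python3 -m crank '[[[0,0,-0.008],0],[[0,0,-0.016],0],[[0,0,-0.02],0],[[0,0,-0.022],0],[[0,0,-0.022],0],[[0,0,-0.022],0]]'; python3 -m crank '[[[0,0,-0.001],0],[[0,0,-0.002],0],[[0,0,-0.002],0],[[0,0,-0.002],0]]'; python3 - <<'E'
from h import *
s=dict(np.load("s1.npz"));K,T=s["intrinsics"],s["T"]
p=np.linalg.inv(T)@[.564,.161,.040,1];p=K@p[:3];print((p[:2]/p[2]-[190,150])*3)
E
```

```text
clock: 7.3
tcp_pos: [0.5642, 0.1609, 0.0266]
tcp_rot: [[0.001, 1.0, 0.0], [1.0, -0.001, 0.0], [0.0, 0.0, -1.0]]
wrist_force: [-0.0, 0.3, -0.8]
finger_gap: 0.043
finger_force: 20.6
clock: 7.8
tcp_pos: [0.5639, 0.1609, 0.0243]
tcp_rot: [[0.001, 1.0, 0.0], [1.0, -0.001, -0.0], [-0.0, 0.0, -1.0]]
wrist_force: [-0.2, -1.6, -1.4]
finger_gap: 0.0427
finger_force: 20.6
[197.10091788 223.09146306]
```

```bash
python3 -m crank '[[[0,0,-0.001],0],[[0,0,-0.001],0],[[0,0,-0.001],0]]'; python3 -m crank '[[[0,0,-0.001],0],[[0,0,-0.001],0],[[0,0,-0.001],0]]'
```

```text
clock: 8.18
tcp_pos: [0.5641, 0.1609, 0.0235]
tcp_rot: [[0.001, 1.0, 0.0], [1.0, -0.001, 0.0], [0.0, 0.0, -1.0]]
wrist_force: [-0.2, 0.2, 0.9]
finger_gap: 0.0428
finger_force: 20.7
clock: 8.55
tcp_pos: [0.5645, 0.161, 0.0228]
tcp_rot: [[0.001, 1.0, 0.001], [1.0, -0.001, 0.0], [0.0, 0.001, -1.0]]
wrist_force: [0.9, 0.8, 4.2]
finger_gap: 0.0427
finger_force: 20.9
```

```bash
python3 -m crank '[[[0,0,0],0],[[0,0,0],0],[[0,0,0],0],[[0,0,0],0]]' 0.07; python3 -m crank '[[[0,0,0.01],0],[[0,0,0.04],0],[[0,0,0.08],0],[[0,0,0.12],0],[[-0.04,-0.02,0.14],0],[[-0.09,-0.06,0.145],0],[[-0.12,-0.1,0.145],0],[[-0.128,-0.18,0.145],0],[[-0.128,-0.24,0.145],0],[[-0.128,-0.24,0.145],0]]' 0.0854; python3 - <<'E'
from bench import bot;import cv2,numpy as np
from h import *
s=bot.snapshot("scene");t=bot.snapshot("top");np.savez("s2.npz",**s);np.savez("t2.npz",**t)
a=s["frame"][170:270,190:350,::-1];b=t["frame"][170:250,220:380,::-1]
a=cv2.resize(a,(480,300),interpolation=2);b=cv2.resize(b,(560,280),interpolation=2)
c=np.zeros((580,560,3),np.uint8);c[:300,:480]=a;c[300:]=b;cv2.imwrite("pics/g3.png",c)
E
```

```text
clock: 9.05
tcp_pos: [0.5637, 0.1608, 0.0221]
tcp_rot: [[0.001, 1.0, -0.0], [1.0, -0.001, -0.0], [-0.0, -0.0, -1.0]]
wrist_force: [0.6, 0.0, -0.8]
finger_gap: 0.0698
finger_force: 0.0
clock: 10.3
tcp_pos: [0.4359, -0.0822, 0.1685]
tcp_rot: [[0.005, 1.0, 0.002], [1.0, -0.005, -0.001], [-0.001, 0.002, -1.0]]
wrist_force: [0.1, 1.5, -0.5]
finger_gap: 0.0853
finger_force: 0.0
```

View pics/g3.png

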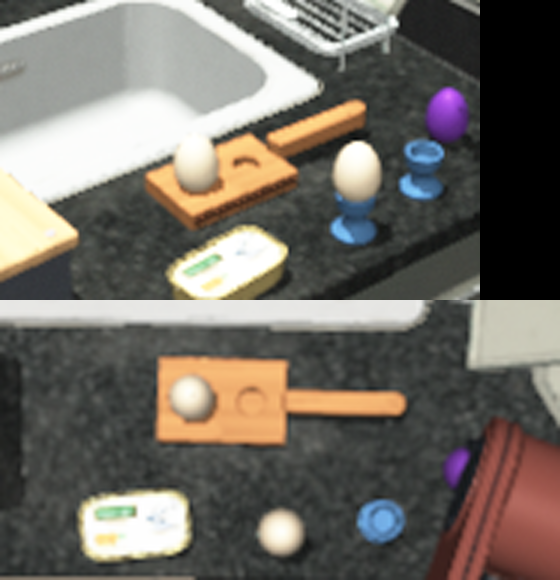

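Egg_2 stands upright in the far dimple, at (191,397) in the lower crop. Egg_1 is untouched at (281,533) and pocket_1 is at (252,401). I'll check the numbers.

```bash
python3 - <<'E'
from h import *
t=dict(np.load("t2.npz"));s=dict(np.load("s2.npz"))
eg=((0,0,110),(25,130,255))
cr=lambda u,v:((u+.5)/3.5-.5+220,(v-300+.5)/3.5-.5+170)
c,st,_=blob(t,*eg,(290,225,312,244));print("egg1",st,c,at(t,c,.063))
c,st,_=blob(t,*eg,(266,175,284,192));print("egg2",st,c,at(t,c,.037),at(t,cr(191,397),.037))
print("egg1",at(t,cr(281,533),.063))
for n,u,v,z in(("p1",252,401,.018),("hend",406,404,.034),("a",158,358,.018),("b",286,358,.018),("c",286,443,.018),("d",158,442,.018)): print(n,at(t,cr(u,v),z))
E
python3 -m crank '[[[0,0.05,0],0],[[0,0.1,0],0],[[0,0.138,0],0],[[0,0.154,0],0],[[0,0.154,0],0],[[0,0.154,0],0]]'
```

```text
egg1 [294 230  13  13 133] [299.78195489 235.78947368] [0.4363 0.0752 0.063 ]
egg2 [270 186  14   2  15] [276.6        186.06666667] [0.6036 0.1541 0.037 ] [0.5652 0.1616 0.037 ]
egg1 [0.435  0.0747 0.063 ]
p1 [0.5641 0.1027 0.018 ]
hend [ 0.5609 -0.0454  0.034 ]
a [0.6056 0.1952 0.018 ]
b [0.6068 0.0699 0.018 ]
c [0.5234 0.0692 0.018 ]
d [0.523  0.1938 0.018 ]
clock: 11.15
tcp_pos: [0.4359, 0.0745, 0.1673]
tcp_rot: [[0.001, 1.0, -0.0], [1.0, -0.001, -0.0], [-0.0, -0.0, -1.0]]
wrist_force: [-0.8, 0.1, -1.0]
finger_gap: 0.0856
finger_force: 0.0
```

```bash
python3 -m crank '[[[0,0,-0.02],0],[[0,0,-0.055],0],[[0,0,-0.085],0],[[0,0,-0.109],0],[[0,0,-0.119],0],[[0,0,-0.119],0],[[0,0,-0.119],0]]'; python3 -m crank '[[[0,0,0],0],[[0,0,0],0],[[0,0,0],0],[[0,0,0],0],[[0,0,0],0],[[0,0,0],0],[[0,0,0],0],[[0,0,0],0]]' 0.03 20;  python3 -m crank '[[[0,0,0.005],0],[[0,0,0.02],0],[[0,0,0.045],0],[[0,0,0.07],0],[[0,0,0.07],0],[[0,0,0.07],0]]'
```

```text
clock: 12.02
tcp_pos: [0.4369, 0.0746, 0.0493]
tcp_rot: [[0.002, 1.0, 0.002], [1.0, -0.002, -0.0], [-0.0, 0.002, -1.0]]
wrist_force: [0.1, -0.2, 0.3]
finger_gap: 0.0855
finger_force: 0.0
clock: 13.02
tcp_pos: [0.4364, 0.0749, 0.0486]
tcp_rot: [[0.001, 1.0, 0.001], [1.0, -0.001, 0.0], [0.0, 0.001, -1.0]]
wrist_force: [0.3, 0.4, 5.5]
finger_gap: 0.0427
finger_force: 20.2
clock: 13.78
tcp_pos: [0.4354, 0.0749, 0.1178]
tcp_rot: [[0.001, 1.0, -0.001], [1.0, -0.001, -0.0], [-0.0, -0.001, -1.0]]
wrist_force: [-0.4, -0.1, -1.7]
finger_gap: 0.0426
finger_force: 20.5
```

```bash
python3 -m crank '[[[0.02,0.005,0],0],[[0.06,0.014,0],0],[[0.1,0.022,0],0],[[0.122,0.027,0],0],[[0.128,0.028,0],0],[[0.128,0.028,-0.02],0],[[0.128,0.028,-0.05],0],[[0.128,0.028,-0.075],0],[[0.128,0.028,-0.088],0],[[0.128,0.028,-0.092],0],[[0.128,0.028,-0.092],0],[[0.128,0.028,-0.092],0]]'; python3 -m crank '[[[0,0,-0.001],0],[[0,0,-0.002],0],[[0,0,-0.002],0],[[0,0,-0.002],0]]'
```

```text
clock: 15.28
tcp_pos: [0.5648, 0.1029, 0.0274]
tcp_rot: [[0.001, 1.0, 0.002], [1.0, -0.001, 0.0], [0.0, 0.002, -1.0]]
wrist_force: [-0.7, -0.2, 0.0]
finger_gap: 0.0425
finger_force: 20.6
clock: 15.78
tcp_pos: [0.5639, 0.1029, 0.0243]
tcp_rot: [[0.001, 1.0, 0.0], [1.0, -0.001, -0.0], [-0.0, 0.0, -1.0]]
wrist_force: [0.7, 0.1, -1.0]
finger_gap: 0.0426
finger_force: 20.6
```

```bash
python3 -m crank '[[[0,0,-0.001],0],[[0,0,-0.001],0],[[0,0,-0.001],0]]'; python3 -m crank '[[[0,0,-0.001],0],[[0,0,-0.001],0],[[0,0,-0.001],0]]'
```

```text
clock: 16.15
tcp_pos: [0.564, 0.1029, 0.0234]
tcp_rot: [[0.001, 1.0, 0.0], [1.0, -0.001, 0.0], [0.0, 0.0, -1.0]]
wrist_force: [0.3, 0.7, -0.4]
finger_gap: 0.0423
finger_force: 20.7
clock: 16.52
tcp_pos: [0.5643, 0.103, 0.0228]
tcp_rot: [[0.001, 1.0, 0.001], [1.0, -0.001, 0.0], [0.0, 0.001, -1.0]]
wrist_force: [-1.3, 0.4, 5.4]
finger_gap: 0.0426
finger_force: 21.0
```

```bash
python3 -m crank '[[[0,0,0],0],[[0,0,0],0],[[0,0,0],0],[[0,0,0],0]]' 0.07; python3 -m crank '[[[0,0,0.01],0],[[0,0,0.04],0],[[0,0,0.08],0],[[0,0,0.12],0],[[-0.04,-0.04,0.14],0],[[-0.09,-0.09,0.14],0],[[-0.12,-0.14,0.14],0],[[-0.128,-0.18,0.14],0],[[-0.128,-0.18,0.14],0]]'; python3 - <<'E'
from bench import bot;import cv2,numpy as np
from h import *
s=bot.snapshot("scene");t=bot.snapshot("top");np.savez("s3.npz",**s);np.savez("t3.npz",**t)
a=s["frame"][170:270,190:350,::-1];b=t["frame"][170:250,160:360,::-1]
a=cv2.resize(a,(400,250),interpolation=2);b=cv2.resize(b,(800,320),interpolation=2)
c=np.zeros((570,800,3),np.uint8);c[:250,:400]=a;c[250:]=b;cv2.imwrite("pics/g4.png",c)
E
```

```text
clock: 17.02
tcp_pos: [0.5638, 0.1028, 0.0221]
tcp_rot: [[0.001, 1.0, -0.0], [1.0, -0.001, -0.0], [-0.0, -0.0, -1.0]]
wrist_force: [0.1, 0.2, 0.2]
finger_gap: 0.0699
finger_force: 0.0
clock: 18.15
tcp_pos: [0.4356, -0.0796, 0.1634]
tcp_rot: [[0.006, 1.0, 0.002], [1.0, -0.006, -0.001], [-0.001, 0.002, -1.0]]
wrist_force: [-0.3, 0.1, -1.0]
finger_gap: 0.0699
finger_force: 0.0
```

View pics/g4.png

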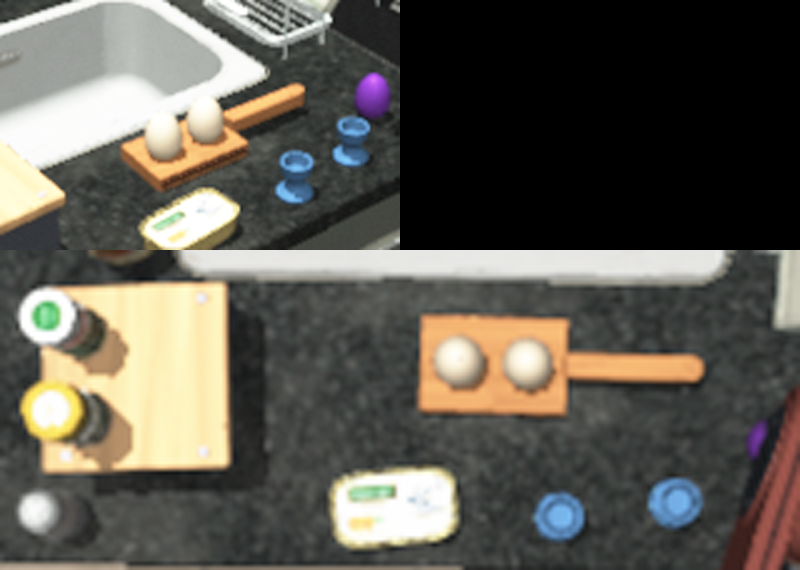

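Both eggs stand upright and centred in the dimples, at (459,361) and (527,363) in the crop. The cups are standing and the tray hasn't moved. Next, the handle, at about (0.562,-0.013).

```bash
python3 -m crank '[[[0.03,0.01,0],0],[[0.08,0.035,0],0],[[0.115,0.055,-0.01],0],[[0.126,0.066,-0.04],0],[[0.126,0.066,-0.075],0],[[0.126,0.066,-0.1],0],[[0.126,0.066,-0.11],0],[[0.126,0.066,-0.11],0],[[0.126,0.066,-0.11],0]]' 0.06
```

```text
clock: 19.38
tcp_pos: [0.5631, -0.0109, 0.0537]
tcp_rot: [[0.001, 1.0, 0.002], [1.0, -0.001, -0.0], [-0.0, 0.002, -1.0]]
wrist_force: [-0.5, -0.0, 0.6]
finger_gap: 0.0599
finger_force: 0.0
```

```bash
python3 -m crank '[[[0,-0.002,-0.015],0],[[0,-0.002,-0.032],0],[[0,-0.002,-0.042],0],[[0,-0.002,-0.046],0],[[0,-0.002,-0.046],0],[[0,-0.002,-0.046],0]]'; python3 -m crank '[[[0,0,0],0],[[0,0,0],0],[[0,0,0],0],[[0,0,0],0],[[0,0,0],0],[[0,0,0],0]]' 0.012 30
```

```text
clock: 20.12
tcp_pos: [0.5624, -0.0132, 0.0067]
tcp_rot: [[0.001, 1.0, 0.001], [1.0, -0.001, -0.0], [-0.0, 0.001, -1.0]]
wrist_force: [0.1, -0.9, -0.4]
finger_gap: 0.0602
finger_force: 0.0
clock: 20.88
tcp_pos: [0.5625, -0.0132, 0.0067]
tcp_rot: [[0.001, 1.0, 0.001], [1.0, -0.001, -0.0], [-0.0, 0.001, -1.0]]
wrist_force: [2.2, -0.4, 2.4]
finger_gap: 0.0215
finger_force: 30.6
```

```bash
python3 -m crank '[[[0,0.002,0],0],[[0,0.007,0],0],[[-0.001,0.016,0],0.2],[[-0.002,0.028,0],0.4],[[-0.003,0.042,0],0.7],[[-0.005,0.057,0],1],[[-0.006,0.072,0],1.3],[[-0.008,0.086,0],1.6],[[-0.009,0.097,0],1.8],[[-0.009,0.105,0],2],[[-0.009,0.109,0],2],[[-0.009,0.11,0],2]]'; python3 -m crank '[[[0,0,0],0],[[0,0,0],0]]'; python3 - <<'E'
from bench import bot;import cv2,numpy as np
s=bot.snapshot("scene");t=bot.snapshot("top");np.savez("t4.npz",**t);np.savez("s4.npz",**s)
a=s["frame"][170:290,130:350,::-1];b=t["frame"][170:250,160:360,::-1]
a=cv2.resize(a,(500,272),interpolation=2);b=cv2.resize(b,(800,320),interpolation=2)
c=np.zeros((592,800,3),np.uint8);c[:272,:500]=a;c[272:]=b;cv2.imwrite("pics/g5.png",c)
E
```

```text
clock: 22.38
tcp_pos: [0.553, 0.0965, 0.0065]
tcp_rot: [[-0.034, 0.999, -0.0], [0.999, 0.034, -0.001], [-0.001, -0.0, -1.0]]
wrist_force: [-0.1, -5.7, 5.4]
finger_gap: 0.0216
finger_force: 30.5
clock: 22.62
tcp_pos: [0.553, 0.0965, 0.0064]
tcp_rot: [[-0.034, 0.999, -0.0], [0.999, 0.034, -0.0], [-0.0, -0.0, -1.0]]
wrist_force: [0.2, -4.5, 5.0]
finger_gap: 0.0215
finger_force: 30.4
```

View pics/g5.png

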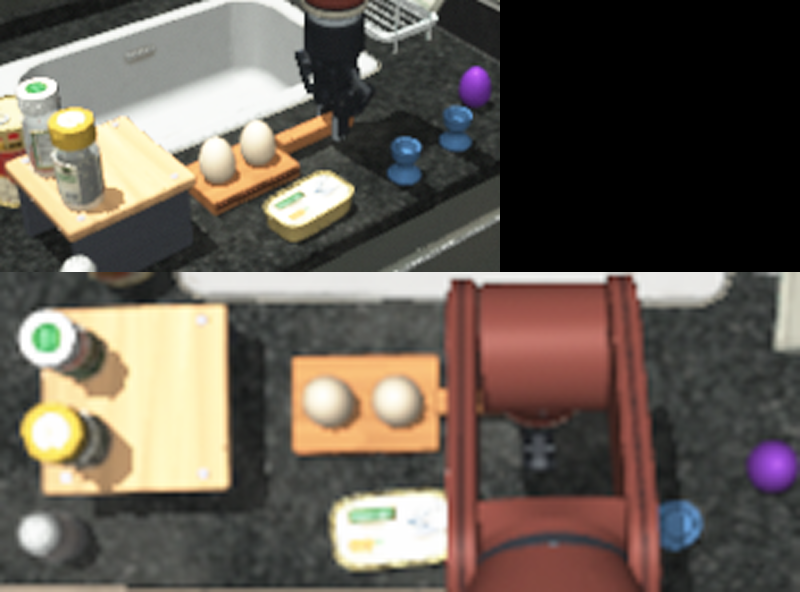

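Both eggs are still upright, and the tray slab runs from (292,356) to (440,452) in the lower crop. I'll check its alignment with the shelf.

```bash
python3 - <<'E'
from h import *
t=dict(np.load("t4.npz"))
cr=lambda u,v:((u+.5)/4-.5+160,(v-272+.5)/4-.5+170)
P=np.array([at(t,cr(*p),.018) for p in((292,356),(439,354),(440,452),(293,453))]);R=np.array([at(t,cr(*p),.1) for p in((42,309),(227,304),(230,489),(42,493))])
for Q in(P,R):
    c=Q.mean(0);d=(Q[0]+Q[3]-Q[1]-Q[2]);print(c.round(4),np.degrees(np.arctan2(d[1],d[0])))
c,d=P.mean(0),R.mean(0);x=np.r_[np.cos(np.radians(91.8)),np.sin(np.radians(91.8))]
print("along",(d-c)[:2]@x,"side",(d-c)[:2]@[-x[1],x[0]])
E
```

```text
[0.5489 0.241  0.018 ] 91.18541799101044
[0.5425 0.4187 0.1   ] 92.0038666213933
along 0.17781098882815966 side 0.0007401871061299931
```

```bash
python3 -m crank '[[[0,0.002,0],0],[[0,0.007,0],0],[[-0.001,0.016,0],0],[[-0.001,0.027,0],0],[[-0.001,0.038,0],0],[[-0.002,0.049,0],0],[[-0.002,0.06,0],0],[[-0.002,0.07,0],0],[[-0.003,0.078,0],0],[[-0.003,0.084,0],0],[[-0.003,0.088,0],0],[[-0.003,0.09,0],0]]'
```

```text
clock: 24.22
tcp_pos: [0.5499, 0.1864, 0.0064]
tcp_rot: [[-0.034, 0.999, -0.0], [0.999, 0.034, -0.001], [-0.001, -0.0, -1.0]]
wrist_force: [1.0, -5.4, 5.8]
finger_gap: 0.0216
finger_force: 30.7
```

```bash
python3 -m crank '[[[0,0.002,0],0],[[0,0.007,0],0],[[-0.001,0.016,0],0],[[-0.001,0.027,0],0],[[-0.001,0.038,0],0],[[-0.002,0.049,0],0],[[-0.002,0.06,0],0],[[-0.002,0.07,0],0],[[-0.003,0.079,0],0],[[-0.003,0.086,0],0],[[-0.003,0.09,0],0],[[-0.003,0.091,0],0]]';python3 -m crank '[[[0,0,0],0],[[0,0,0],0]]'
```

```text
clock: 25.72
tcp_pos: [0.5468, 0.2774, 0.0063]
tcp_rot: [[-0.034, 0.999, -0.001], [0.999, 0.034, -0.001], [-0.001, -0.001, -1.0]]
wrist_force: [-0.1, -5.6, 6.9]
finger_gap: 0.0217
finger_force: 30.8
clock: 25.98
tcp_pos: [0.5467, 0.2774, 0.0063]
tcp_rot: [[-0.034, 0.999, -0.001], [0.999, 0.034, -0.001], [-0.001, -0.001, -1.0]]
wrist_force: [0.5, -4.9, 6.2]
finger_gap: 0.0215
finger_force: 30.6
```

```bash
python3 -m crank '[[[0,0,0],0],[[0,0,0],0],[[0,0,0],0],[[0,0,0],0]]' 0.05; python3 -m crank '[[[0,0,0.01],0],[[0,0,0.03],0],[[0,-0.01,0.06],0],[[0,-0.03,0.1],0],[[0,-0.07,0.14],0],[[-0.03,-0.13,0.15],0],[[-0.06,-0.19,0.15],0],[[-0.09,-0.25,0.15],0],[[-0.11,-0.31,0.15],0],[[-0.12,-0.35,0.15],0],[[-0.12,-0.36,0.15],0],[[-0.12,-0.36,0.15],0]]'; python3 - <<'E'
from bench import bot;import cv2,numpy as np
s=bot.snapshot("scene");t=bot.snapshot("top");np.savez("t5.npz",**t)
a=s["frame"][170:290,130:350,::-1];b=t["frame"][170:250,160:360,::-1]
a=cv2.resize(a,(500,272),interpolation=2);b=cv2.resize(b,(800,320),interpolation=2)
c=np.zeros((592,800,3),np.uint8);c[:272,:500]=a;c[272:]=b;cv2.imwrite("pics/g6.png",c)
E
```

```text
clock: 26.48
tcp_pos: [0.5466, 0.278, 0.006]
tcp_rot: [[-0.034, 0.999, -0.001], [0.999, 0.034, -0.0], [0.0, -0.001, -1.0]]
wrist_force: [-0.8, 0.1, -0.7]
finger_gap: 0.0499
finger_force: 0.0
clock: 27.98
tcp_pos: [0.4275, -0.0826, 0.1575]
tcp_rot: [[-0.032, 0.999, 0.002], [0.999, 0.032, -0.0], [-0.0, 0.002, -1.0]]
wrist_force: [0.1, 0.9, 0.0]
finger_gap: 0.0498
finger_force: 0.0
```

View pics/g6.png

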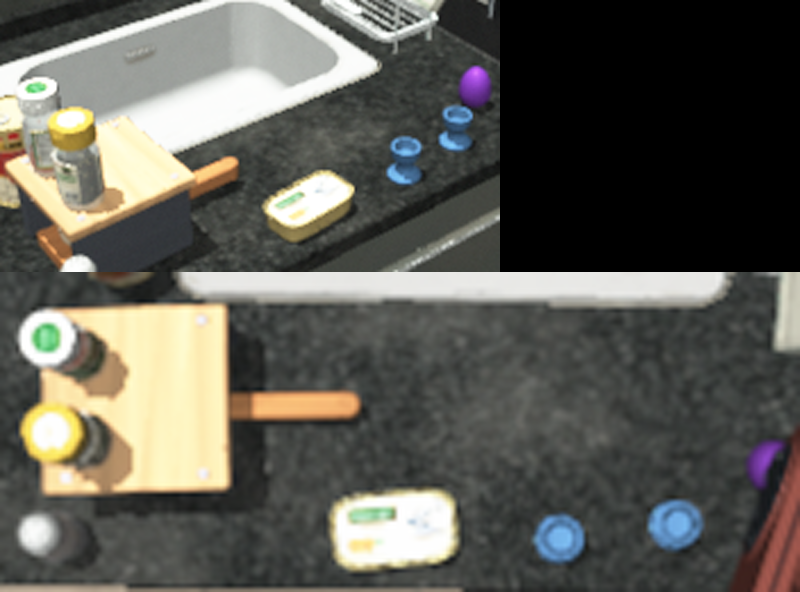

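The handle end is at (359,405), which puts the tray origin near y=0.421, about 3 mm beyond the shelf's middle. The cups, tin and salt are unmoved, so I'm handing in.

```bash
python3 -c "
from bench import bot
print(bot.close_job())"
```

```text
the job is handed in; nothing more can be done
None
```

Job handed in at about 28 s: both eggs were upright in the dimples when last seen, just before the tray went under the shelf, and the tray now sits in the bay about 3 mm past centre with only the handle out; the hand-in returned no verdict.

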